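# Weigh out the counterweight rings for the rise-and-fall lamp

## Task

Weigh out ballast for the lamp's counterweight: thread the steel rings one at a time over the spindle of the blue spring scale, each lowered gently all the way down and let go before the next, until the red pointer of the unaided pan rests within the green band, and leave the spare rings lying on the table. The spindle is not in the middle of the pan and the scale is delicate, so feel your way on: do not drop rings down the spindle, jam them on it or force the pan down towards its stop. Leave the green band and everything else as they are.

Things in the scene. Friction and masses are not known exactly. Their poses are not given: they have to be found in the camera images.
- scale: blue spring scale, fixed to the table: housing 150 x 200 x 45 mm (x, y, z), reaching from y = -88 to +112 mm; on its +y side an aluminium column 12 x 8 mm stands at y = 97 mm and reaches 120 mm above the table. Origin: on the table, below the pan's centre; z up.
- pan: flat round aluminium pan of the scale, 110 mm in diameter, no rim. Origin: centre of its upper face, 105 mm above the table when empty; axes as the scale's. It sinks straight down against a spring of about 0.2 N per mm (some 10 mm per ring, at rest within 1 s); hard stop at 52 mm, overload beyond 45 mm. Rings stack flat on it round the spindle.
- spindle_top (a point): point over the PAN'S CENTRE at the height of the spindle's top, 64 mm above the pan. The upright brass spindle itself stands 7 mm beside this point, in a direction that differs every time and is not measured: feel or see it. It is 21 mm thick up to 46 mm above the pan (1.5 mm free all round in a ring), then a cone narrowing to 4 mm at the top; it holds still under gentle forces.
- pointer (a point): tip of the thin red pointer that the pan carries, at y = 87 mm in the pan's frame, 2.5 mm below the pan's upper face; it sinks with the pan.
- band (a point): centre of the green band, a green clip 12 mm tall on the column beside the pointer; the band reaches 6 mm above and below this point. It is set to a height 17 to 33 mm below the pointer's height with the pan empty, so two or three rings are needed.
- ring1: one of four alike loose steel ballast rings lying flat: outside 54 mm, bore 24 mm, 14 mm tall, about 200 g (hidden, each within 7 %). Origin: centre of its underside; z up along the bore.
- ring2: one of four alike loose steel ballast rings lying flat: outside 54 mm, bore 24 mm, 14 mm tall, about 200 g (hidden, each within 7 %). Origin: centre of its underside; z up along the bore.
- ring3: one of four alike loose steel ballast rings lying flat: outside 54 mm, bore 24 mm, 14 mm tall, about 200 g (hidden, each within 7 %). Origin: centre of its underside; z up along the bore.
- ring4: one of four alike loose steel ballast rings lying flat: outside 54 mm, bore 24 mm, 14 mm tall, about 200 g (hidden, each within 7 %). Origin: centre of its underside; z up along the bore.
- shaker: closed stainless steel cocktail shaker, 88 mm in diameter, 220 mm tall, standing; origin under its centre. Bystander.
- funnel: red plastic funnel standing on its mouth, 110 mm in diameter, 120 mm tall; origin under its centre. Bystander.
- teapot_lid: white ceramic teapot lid with knob, 84 mm in diameter, 44 mm tall; origin under its centre. Bystander.
- mug: blue ceramic mug, 80 mm in diameter, 92 mm tall, handle on its +y side; origin under its centre. Bystander.
- screwdriver: screwdriver lying flat along its x axis, about 200 mm long and 30 mm thick. Bystander.
Not all that is in view belongs to the job. Leave any brown or yellow look-alike of the ring2 alone.

How it is judged (in metres and radians):
On the way, in this order (a step that is already met when the one before it is completed fails the run):
1. a first ring lies flat on the pan round the spindle, let go (contact force between each of the arm, the fingers and pan below 0.1 N and (((horizontal distance between ring1 and pan below 0.012 m and z of ring1 in the frame of pan between -0.004 and 0.004 m and angle between ring1's own z axis and vertical below 0.12 rad) and contact force between the fingers and ring1 below 0.1 N) or ((horizontal distance between ring2 and pan below 0.012 m and z of ring2 in the frame of pan between -0.004 and 0.004 m and angle between ring2's own z axis and vertical below 0.12 rad) and contact force between the fingers and ring2 below 0.1 N) or ((horizontal distance between ring3 and pan below 0.012 m and z of ring3 in the frame of pan between -0.004 and 0.004 m and angle between ring3's own z axis and vertical below 0.12 rad) and contact force between the fingers and ring3 below 0.1 N) or ((horizontal distance between ring4 and pan below 0.012 m and z of ring4 in the frame of pan between -0.004 and 0.004 m and angle between ring4's own z axis and vertical below 0.12 rad) and contact force between the fingers and ring4 below 0.1 N))), for 0.2 s.
2. a second ring lies flat on the first round the spindle, let go (contact force between each of the arm, the fingers and pan below 0.1 N and (((horizontal distance between ring1 and pan below 0.012 m and z of ring1 in the frame of pan between 0.01 and 0.018 m and angle between ring1's own z axis and vertical below 0.12 rad) and contact force between the fingers and ring1 below 0.1 N) or ((horizontal distance between ring2 and pan below 0.012 m and z of ring2 in the frame of pan between 0.01 and 0.018 m and angle between ring2's own z axis and vertical below 0.12 rad) and contact force between the fingers and ring2 below 0.1 N) or ((horizontal distance between ring3 and pan below 0.012 m and z of ring3 in the frame of pan between 0.01 and 0.018 m and angle between ring3's own z axis and vertical below 0.12 rad) and contact force between the fingers and ring3 below 0.1 N) or ((horizontal distance between ring4 and pan below 0.012 m and z of ring4 in the frame of pan between 0.01 and 0.018 m and angle between ring4's own z axis and vertical below 0.12 rad) and contact force between the fingers and ring4 below 0.1 N))), for 0.2 s.
At the end, for the whole second after the job is handed in: Pointer tip within 6.5 mm in height of the green band's middle, pan at rest and untouched; every ring let go and still, either flat in the stack round the spindle (within 12 mm of the pan's centre, tilt under 0.12 rad) or flat on the table (z of pointer in the frame of band between -0.0065 and 0.0065 m and linear speed of pan below 0.01 m/s and contact force between each of the arm, the fingers and pan below 0.1 N and linear speed of each of ring1, ring2, ring3, ring4 below 0.02 m/s and contact force between the fingers and ring1 below 0.1 N and ((horizontal distance between ring1 and pan below 0.012 m and z of ring1 in the frame of pan between -0.004 and 0.046 m and angle between ring1's own z axis and vertical below 0.12 rad) or (height (world z) of ring1 below 0.004 m and angle between ring1's own z axis and vertical below 0.1 rad)) and contact force between the fingers and ring2 below 0.1 N and ((horizontal distance between ring2 and pan below 0.012 m and z of ring2 in the frame of pan between -0.004 and 0.046 m and angle between ring2's own z axis and vertical below 0.12 rad) or (height (world z) of ring2 below 0.004 m and angle between ring2's own z axis and vertical below 0.1 rad)) and contact force between the fingers and ring3 below 0.1 N and ((horizontal distance between ring3 and pan below 0.012 m and z of ring3 in the frame of pan between -0.004 and 0.046 m and angle between ring3's own z axis and vertical below 0.12 rad) or (height (world z) of ring3 below 0.004 m and angle between ring3's own z axis and vertical below 0.1 rad)) and contact force between the fingers and ring4 below 0.1 N and ((horizontal distance between ring4 and pan below 0.012 m and z of ring4 in the frame of pan between -0.004 and 0.046 m and angle between ring4's own z axis and vertical below 0.12 rad) or (height (world z) of ring4 below 0.004 m and angle between ring4's own z axis and vertical below 0.1 rad))).
It fails at once if the pan is forced down more than 45 mm, close to its stop (z of pan in the frame of scale below 0.06 m).
It fails at once if more than 20 N act on the pan and its spindle (jamming, slamming) (contact force between pan and anything else above 20 N).
It fails at once if a ring falls or is slammed down the spindle, faster than 0.4 m/s ((horizontal distance between ring1 and pan below 0.02 m and z of ring1 in the frame of pan below 0.058 m and linear speed of ring1 above 0.4 m/s) or (horizontal distance between ring2 and pan below 0.02 m and z of ring2 in the frame of pan below 0.058 m and linear speed of ring2 above 0.4 m/s) or (horizontal distance between ring3 and pan below 0.02 m and z of ring3 in the frame of pan below 0.058 m and linear speed of ring3 above 0.4 m/s) or (horizontal distance between ring4 and pan below 0.02 m and z of ring4 in the frame of pan below 0.058 m and linear speed of ring4 above 0.4 m/s)).
It fails at once if the green band is shifted by more than 4 mm (distance of band from where it was at the start of the episode above 0.004 m).
It fails at once if the shaker, funnel, teapot lid, mug or screwdriver is moved by more than 30 mm (distance of any of shaker, funnel, teapot_lid, mug, screwdriver from where it was at the start of the episode above 0.03 m).
It also fails if it takes over 72 s, if anything falls off the work surface, if the arm or the gripper's body presses on something with over 40 N, if the wrist force passes 120 N, or if a joint passes its speed limit or range.

## Robot

A 7-joint arm with a two-finger parallel gripper is mounted at the origin on the work surface. World frame = base frame: x ahead of the robot, y to its left, z up, the work surface at z = 0. Lengths are in mm, angles in rad, forces in N, time in s.
With the tool pointing down it reaches from about 400 to 875 mm from the base axis. Payload 6.5 kg.
Tool frame: the origin (TCP) lies midway between the tips of the shut fingers; the grasp point (between the pads) lies 19 mm behind it; z points along the fingers, y is the line along which they close (so a half turn about z gives the same grasp; the last joint's range is limited). The gripper opens to 85 mm and grips with 20 to 120 N. Pads are 22 mm wide; open, the fingers measure 114 mm over their backs; the gripper's body (76 mm by 85 mm) begins 54 mm behind the grasp point. The pads swing forward as they close: fully open they stand 13 mm farther back than shut.
Start: joints at [-1.18, 0.536, -0.004, 1.538, 0.003, 1.067, -0.071], TCP at [286.695, 583.349, 231.29] pointing down, gripper open.
Joint ranges: [-2.7, 2.7], [-0.37, 2.16], [-1.27, 1.26], [0.24, 2.4], [-1.31, 4.45], [0.19, 1.91], [-2.76, 2.76]. Speed limits (rad/s): [2.39, 2.39, 3.14, 3.14, 3.14, 3.14, 3.14].

## Interface

Orientations are given as a rotation vector (axis times angle).
In Python, from rig import ctrl, eyes gives the robot as it stands. The module is installed in compiled form; this text tells all that it offers.
- The arm moves only by the tool servo_tool, never from a script. Its argument "rows" is a list of rows, each a list of 2 entries, a list of its own where there are three numbers: the shift along the tool's x, y, z in m, then the turn, a rotation vector about the tool's x, y, z in degrees. In form: [[[tx, ty, tz], [ax, ay, az]], ...]. A call has 1 to 8 rows; each row is the pose to reach, as a shift and turn from the pose commanded when the call began, along the tool's axes at that moment; what a row does not reach only later rows make up. A row lasts 1/8 s, in which the tool goes at most 62.5 mm and 10.7 degrees, less where a joint would pass 70% of its speed; a pose out of reach is approached as far as the arm can. A call with a gripper value outside its range is refused whole. "fingers" is the closure in counts, from 0 (fully open) to 255 (shut), set as the call begins (left out, the last holds). The fingers move at their own pace and stop on an object; "grip_force" is the grip in N (left out, the last holds). Time passes only in rows, so rows that repeat a pose let the fingers close. It gives the time, the measured TCP pose, the force, the opening and the grip force at its end, in the units of the state.
- ctrl.get_state(): the state, without advancing time (a new reading comes with each control period).
- eyes.grab_frame(name): name is "scene" or "top" or "wrist"; returns (picture, depth): 420x560x3 uint8, blue, green, red; 420x560 float32, mm along the optical axis (not along the pixel's ray), 0 where there is no reading.
- eyes.get_calibration(name): a dict with "mtx" (3x3 intrinsics, pixels), "k1" (the pictures are not rectified: a ray, as slopes to the right and down, at radius r is drawn at 1 + k1 r^2 times it, then the intrinsics apply), "world_from_camera" (4x4, takes a point from camera to world coordinates). Camera axes: x right, y down, z forward; pixel columns grow to the right and rows downward; lengths in mm; the calibration is good to about 2 mm. A picture is of the moment at which its call begins: read the wrist's pose just before it. get_calibration takes no time and is no camera call; for the wrist camera it gives the pose at the moment of the call.
- ctrl.close_job(): hands the job in; it is judged then, once.
The state is a dict: "clock": time; "qpos": joint angles; "qvel": joint speeds; "tau": joint torques, N m; "eef_pos": TCP position; "eef_rot": TCP orientation; "force": force on the tool from outside, world axes, zero at the start; "torque": the same for the moment, N m; "width": finger opening in mm; "finger_force": force on a finger pad.
Only numpy, scipy, OpenCV 4.12 (cv2) and the standard library are available. Lean on these libraries where they do the work, as an engineer would, in place of code of your own. Each camera call takes 0.05 s, during which the arm holds its last target. There are 200 camera calls.

## Working session

There is one attempt and no reset: what is moved stays moved. The work goes in short steps, Python scripts to look and compute and a tool call to move; the robot and the scene stay as the last step left them, time stands still between calls to the robot, and variables do not carry over. Pictures are saved under pics/ and viewed, at most 10 in all, crops included, and the job is handed in when it is done.

Besides the shell and the picture viewer there is one more tool, called after ">>>" by a JSON object that holds its "fn" and its "kwargs", one argument or row to a line. servo_tool: Moves the arm, as the interface text tells. Its arguments: {"type":"object","properties":{"rows":{"type":"array"},"fingers":{"type":"number"},"grip_force":{"type":"number"}},"required":["rows"]}

```bash
mkdir -p pics; cat > h.py <<'E'
import numpy as np, cv2
from rig import ctrl, eyes
def grab(n):
    c=eyes.get_calibration(n); p,d=eyes.grab_frame(n); return p,d,c
def world(c,d):
    K=c["mtx"];k=c["k1"];h,w=d.shape
    v,u=np.mgrid[:h,:w].astype(float)
    K=np.array(K);x=(u-K[0,2])/K[0,0];y=(v-K[1,2])/K[1,1]
    X,Y=x.copy(),y.copy()
    for _ in range(8):
        s=1+k*(X*X+Y*Y);X=x/s;Y=y/s
    P=np.stack([X*d,Y*d,d,np.ones_like(d)],-1)
    W=P@np.array(c["world_from_camera"]).T
    W[d<=0]=np.nan
    return W[...,:3]
E
python3 - <<'E'
from h import *
s=ctrl.get_state();print({k:np.round(v,3) for k,v in s.items()})
a=[]
for n in("scene","top"):
    p,d,c=grab(n);cv2.imwrite(f"pics/{n}0.png",p);np.savez(f"{n}0.npz",p=p,d=d,W=world(c,d));print(n,np.round(c["world_from_camera"],3).tolist(),c["mtx"],c["k1"])
E
```

```text
{'clock': np.float64(0.0), 'qpos': array([-1.18 ,  0.537, -0.004,  1.539,  0.003,  1.067, -0.071]), 'qvel': array([-0.   , -0.001,  0.001, -0.001,  0.002,  0.001, -0.003]), 'tau': array([-0.0000e+00, -5.8340e+01,  1.0480e+00, -2.5912e+01,  1.2000e-02,
        9.0000e-03, -0.0000e+00]), 'eef_pos': array([286.452, 582.781, 230.411]), 'eef_rot': array([-7.11e-01, -3.06e+00,  3.00e-03]), 'force': array([0.175, 0.068, 0.289]), 'torque': array([ 0.011,  0.01 , -0.015]), 'finger_force': np.float64(0.0), 'width': np.float64(85.38)}
scene [[-0.192, 0.767, -0.613, 1164.033], [0.981, 0.161, -0.105, 110.345], [0.018, -0.621, -0.783, 927.174], [0.0, 0.0, 0.0, 1.0]] [[420.66011752   0.         283.28893934]
 [  0.         420.66011752 206.14469558]
 [  0.           0.           1.        ]] 0.006108348083005072
top [[-0.016, -0.997, 0.073, 446.984], [-1.0, 0.017, 0.011, -17.462], [-0.012, -0.073, -0.997, 1483.207], [0.0, 0.0, 0.0, 1.0]] [[459.46792235   0.         275.77949332]
 [  0.         459.46792235 208.05824093]
 [  0.           0.           1.        ]] -0.016368676345915108
```

View pics/scene0.png

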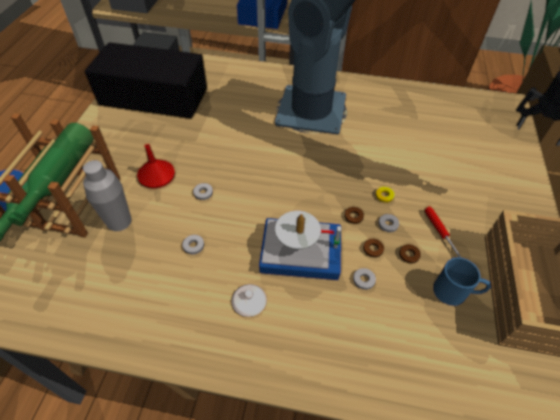

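View pics/top0.png

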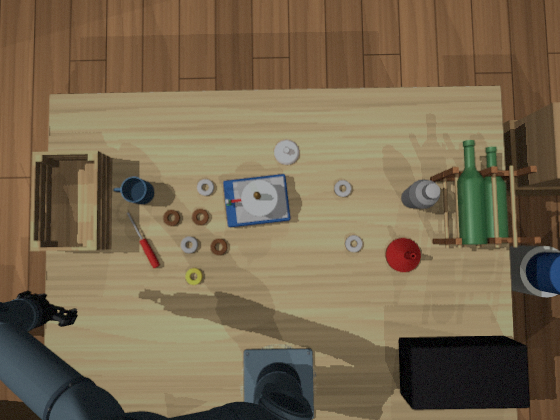

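The scene view shows the scale at about (300,240) and the grey rings at (203,191), (193,244), (388,223) and (364,279). The top view has the pan at (262,197) and the grey rings at (343,188), (354,243), (206,187) and (190,244). Next I'll get metric positions.

```bash
python3 - <<'E'
from h import *
T=np.load("top0.npz");S=np.load("scene0.npz")
def ring(D,u,v,r=14):
    W=D["W"];p=D["p"].astype(int)
    w=W[v-r:v+r,u-r:u+r].reshape(-1,3)
    q=w[(w[:,2]>9)&(w[:,2]<25)]
    if len(q)<5: return None
    (c,rad)=cv2.minEnclosingCircle(q[:,:2].astype(np.float32))
    return np.round([*c,rad,*np.median(q,0),len(q)],1)
for u,v in((343,188),(354,243),(206,187),(190,244)): print("top",ring(T,u,v))
for u,v in((203,191),(193,244),(388,223),(364,279)): print("scene",ring(S,u,v,18))
for n,D in(("top",T),("scene",S)):
    W=D["W"].reshape(-1,3);p=D["p"].reshape(-1,3).astype(int)
    near=(abs(W[:,0]-470)<150)&(abs(W[:,1])<170)
    m=near&(W[:,2]>95)&(W[:,2]<112)
    (c,r)=cv2.minEnclosingCircle(W[m&(p.min(1)>120)][:,:2].astype(np.float32)); print(n,"pan",c,r,np.median(W[m],0))
    for lo,hi in((115,150),(150,158),(158,175)):
        m2=near&(W[:,2]>lo)&(W[:,2]<hi);print(n,"spin",lo,np.median(W[m2],0) if m2.any() else None,m2.sum())
    b,g,r=p.T
    for nm,mm in(("green",(g>r+40)&(g>b+30)),("red",(r>g+60)&(r>b+60))):
        m3=near&mm&(W[:,2]>40);print(n,nm,m3.sum(),np.round(np.percentile(W[m3],[0,50,100],axis=0),1).tolist() if m3.any() else "")
E
```

```text
top [ 606.6 -211.1   39.3  615.4 -217.5   13.8  161. ]
top [ 437.5 -245.2   28.   437.3 -245.8   14.   172. ]
top [636.6 224.3  36.8 625.1 225.7  14.4 164. ]
top [439.2 270.1  36.9 441.3 280.2  14.4 180. ]
scene [ 440.  -248.    28.3  443.  -247.8   13.   179. ]
scene [ 617.4 -216.4   28.1  619.1 -216.6   13.2  249. ]
scene [466.5 261.2  55.8 448.1 276.2  13.2 228. ]
scene [627.9 225.2  27.5 629.5 225.5  13.2 283. ]
top pan (579.2801513671875, 48.50251770019531) 54.7686767578125 [573.45766903  47.85945065 105.02029435]
top spin 115 [573.60982907  60.33123311 122.71313808] 23
top spin 150 [584.64720594  52.18523665 154.79171207] 16
top spin 158 [582.51948099  52.97201311 162.32812309] 21
top green 2 [[565.1, 138.5, 74.0], [571.3, 139.9, 74.1], [577.6, 141.4, 74.1]]
top red 21 [[571.1, 104.4, 40.5], [574.4, 117.6, 103.8], [583.4, 132.2, 108.6]]
scene pan (581.2857055664062, 47.48906707763672) 56.0067138671875 [580.67959038  50.264918   104.31264609]
scene spin 115 [593.25842849  55.20817021 128.2297855 ] 94
scene spin 150 [591.50075581  54.3660463  154.21003263] 32
scene spin 158 [587.98858271  52.38722562 162.59385639] 24
scene green 12 [[575.0, 139.5, 69.9], [578.9, 142.9, 74.5], [581.1, 147.5, 78.0]]
scene red 32 [[527.9, 102.3, 46.6], [573.9, 114.6, 103.8], [579.3, 128.8, 106.0]]
```

>>> {"fn": "servo_tool", "kwargs": {
  "rows": [
    [[-0.325,-0.289,0],[0,0,63.84]],
    [[-0.325,-0.289,0],[0,0,63.84]],
    [[-0.325,-0.289,0],[0,0,63.84]],
    [[-0.325,-0.289,0],[0,0,63.84]],
    [[-0.325,-0.289,0],[0,0,63.84]],
    [[-0.325,-0.289,0],[0,0,63.84]],
    [[-0.325,-0.289,0],[0,0,63.84]]
  ],
  "fingers": 0
}}

```text
clock: 0.98
eef_pos: [451.2, 178.6, 231.3]
eef_rot: [2.224, 2.219, 0.0]
force: [1.3, 0.1, 0.1]
width: 85.3
finger_force: 0.0
```

>>> {"fn": "servo_tool", "kwargs": {
  "rows": [
    [[-0.128,0.132,-0.07],[0,0,0]],
    [[-0.128,0.132,-0.07],[0,0,0]],
    [[-0.128,0.132,-0.07],[0,0,0]],
    [[-0.128,0.132,-0.07],[0,0,0]],
    [[-0.128,0.132,-0.07],[0,0,0]]
  ]
}}

```text
clock: 1.6
eef_pos: [582.6, 52.6, 300.7]
eef_rot: [-2.222, -2.22, 0.001]
force: [0.1, 1.0, -0.3]
width: 85.4
finger_force: 0.0
```

```bash
python3 - <<'E'
from h import *
print(ctrl.get_state()["eef_pos"])
p,d,c=grab("wrist");cv2.imwrite("pics/w1.png",p);W=world(c,d);np.savez("w1.npz",p=p,d=d,W=W);print(np.round(c["world_from_camera"],3).tolist(),c["mtx"])
E
```

```text
[582.55564214  52.56385816 300.72599342]
[[1.0, -0.001, -0.002, 582.457], [-0.002, -0.957, -0.291, 128.117], [-0.001, 0.291, -0.957, 442.078], [0.0, 0.0, 0.0, 1.0]] [[291.77876427   0.         282.18742532]
 [  0.         291.77876427 208.25091184]
 [  0.           0.           1.        ]]
```

View pics/w1.png

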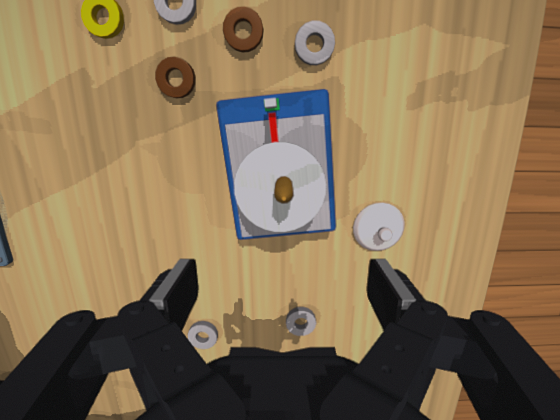

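The wrist view shows the pan at (281,187), the brass spindle at (284,189), the red pointer tip at (272,113) and the green clip at (271,103). I'll fit the spindle axis to the depth points next.

```bash
cat >> h.py <<'E'
from scipy.optimize import least_squares
def spindle(W,pz,c0,r=26,lo=8,hi=62):
    q=W.reshape(-1,3);m=(np.hypot(q[:,0]-c0[0],q[:,1]-c0[1])<r)&(q[:,2]>pz+lo)&(q[:,2]<pz+hi)
    q=q[m];h=q[:,2]-pz
    R=np.where(h<46,10.5,10.5-8.5*(h-46)/18)
    f=lambda c:np.hypot(q[:,0]-c[0],q[:,1]-c[1])-R
    s=least_squares(f,c0,loss="soft_l1");return s.x,np.std(f(s.x)),len(q)
E
python3 - <<'E'
from h import *
D=np.load("w1.npz");W=D["W"];p=D["p"].astype(int)
q=W.reshape(-1,3);P=p.reshape(-1,3)
m=(abs(q[:,2]-105)<4)&(np.hypot(q[:,0]-580,q[:,1]-48)<75)&(P.min(1)>140)
print("pan z",np.median(q[m,2]),cv2.minEnclosingCircle(q[m][:,:2].astype(np.float32)),m.sum())
pz=np.median(q[m,2])
print("spin",spindle(W,pz,[585,53]))
for n in("top","scene"): print(n,spindle(np.load(n+"0.npz")["W"],105,[585,53]))
b,g,r=P.T; near=np.hypot(q[:,0]-580,q[:,1]-48)<120
for nm,mm in(("green",(g>r+40)&(g>b+30)),("red",(r>g+60)&(r>b+60))):
    t=q[near&mm&(q[:,2]>50)];print(nm,len(t),np.round(np.percentile(t,[0,10,50,90,100],axis=0),1).tolist())
def ring(u,v,R=30):
    w=W[max(0,v-R):v+R,u-R:u+R].reshape(-1,3);w=w[(w[:,2]>10)&(w[:,2]<18)]
    return np.round(cv2.minEnclosingCircle(w[:,:2].astype(np.float32))[0],1),len(w),np.median(w[:,2])
print(ring(203,336,16),ring(300,321,16),ring(314,43))
E
```

```text
pan z 103.80971338571786 ((579.2566528320312, 49.57561492919922), 54.974464416503906) 5722
spin (array([583.74262686,  54.3444231 ]), np.float64(0.33245618482948247), 394)
top (array([584.07473007,  53.41771705]), np.float64(0.9082965151146632), 47)
scene (array([585.17456653,  52.50905651]), np.float64(1.0161711023133713), 137)
green 52 [[561.3, 139.6, 72.5], [563.8, 139.8, 73.1], [574.7, 141.9, 74.3], [577.0, 150.6, 75.6], [578.2, 153.3, 98.0]]
red 197 [[567.3, 103.9, 101.0], [568.5, 107.3, 102.3], [571.8, 120.5, 103.2], [575.1, 132.4, 104.1], [577.2, 135.6, 105.2]]
(array([ 435.3, -245.5]), 461, np.float64(12.503668035014869)) (array([ 614.6, -214.2]), 491, np.float64(12.66795759821224)) (array([625.5, 227.7]), 1111, np.float64(12.654838391096348))
```

>>> {"fn": "servo_tool", "kwargs": {
  "rows": [
    [[-0.06,0.008,0],[0,0,0]],
    [[-0.268,0.033,0.18],[0,0,0]],
    [[-0.268,0.033,0.18],[0,0,0]],
    [[-0.268,0.033,0.18],[0,0,0]],
    [[-0.268,0.033,0.18],[0,0,0]],
    [[-0.268,0.033,0.18],[0,0,0]],
    [[-0.268,0.033,0.18],[0,0,0]],
    [[-0.268,0.033,0.18],[0,0,0]]
  ]
}}

```text
clock: 2.65
eef_pos: [616.4, -212.5, 121.7]
eef_rot: [-2.218, -2.224, -0.002]
force: [-0.1, 0.8, 0.3]
width: 85.6
finger_force: 0.0
```

```bash
cat >> h.py <<'E'
def ringfit(W,c0,zt=14,R=45):
    q=W.reshape(-1,3);m=(np.hypot(q[:,0]-c0[0],q[:,1]-c0[1])<R)&(abs(q[:,2]-zt)<3.5);q=q[m]
    # fit: annulus top, compare by Hough-free: min circle of inliers
    f=lambda c:np.maximum(np.hypot(q[:,0]-c[0],q[:,1]-c[1])-27,0)+np.maximum(12-np.hypot(q[:,0]-c[0],q[:,1]-c[1]),0)
    s=least_squares(f,c0,loss="soft_l1");return np.round(s.x,1),len(q),np.round(np.median(q[:,2]),1),np.round(np.median(q[:,:2],0),1)
E
python3 - <<'E'
from h import *
print(ctrl.get_state()["eef_pos"])
p,d,c=grab("wrist");cv2.imwrite("pics/w2.png",p);W=world(c,d)
print(ringfit(W,[615,-215],13))
E
```

```text
[ 616.38587091 -212.5252734   121.73061019]
(array([ 614.6, -215.1]), 2123, np.float64(12.7), array([ 614.9, -213.6]))
```

View pics/w2.png

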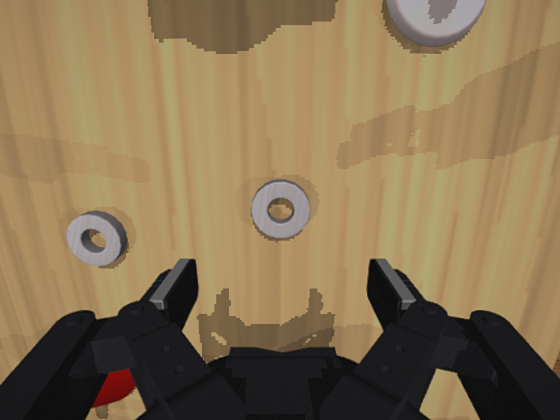

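>>> {"fn": "servo_tool", "kwargs": {
  "rows": [
    [[0,-0.001,0.05],[0,0,0]],
    [[0,-0.001,0.1],[0,0,0]],
    [[0,-0.001,0.12],[0,0,0]],
    [[0,-0.001,0.12],[0,0,0]]
  ]
}}

```text
clock: 3.2
eef_pos: [614.9, -214.3, 1.2]
eef_rot: [-2.22, -2.222, 0.0]
force: [0.1, -0.5, -0.2]
width: 85.5
finger_force: 0.0
```

>>> {"fn": "servo_tool", "kwargs": {
  "rows": [
    [[0,0,0],[0,0,0]],
    [[0,0,0],[0,0,0]],
    [[0,0,0],[0,0,0]],
    [[0,0,0],[0,0,0]]
  ],
  "fingers": 200,
  "grip_force": 30
}}

```text
clock: 3.7
eef_pos: [616.1, -215.9, 3.8]
eef_rot: [2.22, 2.22, 0.002]
force: [-1.5, 1.1, 7.7]
width: 52.8
finger_force: 29.8
```

>>> {"fn": "servo_tool", "kwargs": {
  "rows": [
    [[0,0,0],[0,0,0]],
    [[0,0,-0.007],[0,0,0]],
    [[0,0,-0.007],[0,0,0]]
  ],
  "fingers": 60
}}

```text
clock: 4.08
eef_pos: [615.6, -215.7, 9.3]
eef_rot: [2.221, 2.22, 0.001]
force: [0.0, 0.2, 0.2]
width: 64.9
finger_force: 0.0
```

>>> {"fn": "servo_tool", "kwargs": {
  "rows": [
    [[0,0,0],[0,0,0]],
    [[0,0,0],[0,0,0]],
    [[0,0,0],[0,0,0]],
    [[0,0,0],[0,0,0]]
  ],
  "fingers": 200,
  "grip_force": 40
}}

```text
clock: 4.58
eef_pos: [615.4, -215.5, 9.4]
eef_rot: [2.221, 2.221, 0.001]
force: [-1.7, 1.5, 9.6]
width: 50.2
finger_force: 39.8
```

>>> {"fn": "servo_tool", "kwargs": {
  "rows": [
    [[0,0,-0.05],[0,0,0]],
    [[0,0,-0.1],[0,0,0]],
    [[0,0,-0.16],[0,0,0]],
    [[0,0,-0.21],[0,0,0]],
    [[0,0,-0.21],[0,0,0]]
  ]
}}

```text
clock: 5.2
eef_pos: [617.0, -216.6, 222.5]
eef_rot: [2.217, 2.216, 0.006]
force: [-1.1, -0.8, -3.0]
width: 49.4
finger_force: 41.9
```

```bash
python3 - <<'E'
from h import *
s=ctrl.get_state();print(s["eef_pos"],s["width"],s["force"])
p,d,c=grab("wrist");cv2.imwrite("pics/w3.png",p);W=world(c,d);np.savez("w3.npz",p=p,W=W)
t=s["eef_pos"];q=W.reshape(-1,3);m=(np.hypot(q[:,0]-t[0],q[:,1]-t[1])<45)&(abs(q[:,2]-t[2])<40)
print(np.round(np.percentile(q[m],[1,10,50,90,99],axis=0)-t,1).tolist(),m.sum())
E
```

```text
[ 617.02300125 -216.58908809  222.52606814] 49.418585311885295 [-1.14106488 -0.77341218 -2.95035954]
[[-37.2, -23.2, -8.0], [-25.7, -14.2, 1.3], [-0.5, 7.8, 3.3], [24.6, 20.7, 33.1], [35.9, 26.6, 39.5]] 9770
```

View pics/w3.png

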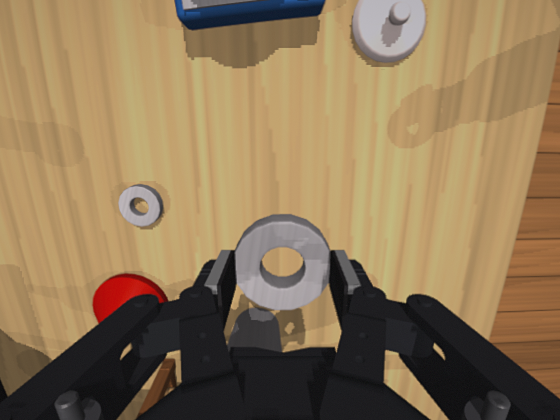

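The grip only catches the ring's top edge, so I'll put the ring back down and regrip deeper.

>>> {"fn": "servo_tool", "kwargs": {
  "rows": [
    [[0,0,0.06],[0,0,0]],
    [[0,0,0.12],[0,0,0]],
    [[0,0,0.175],[0,0,0]],
    [[0,0,0.2],[0,0,0]],
    [[0,0,0.208],[0,0,0]],
    [[0,0,0.21],[0,0,0]]
  ]
}}

```text
clock: 6.0
eef_pos: [610.4, -213.7, 8.4]
eef_rot: [-2.214, -2.214, 0.005]
force: [-15.8, 7.9, 36.7]
width: 49.3
finger_force: 57.3
```

>>> {"fn": "servo_tool", "kwargs": {
  "rows": [
    [[0,0,0],[0,0,0]],
    [[0,0,0],[0,0,0]],
    [[0,0,0.008],[0,0,0]],
    [[0,0,0.008],[0,0,0]]
  ],
  "fingers": 60
}}

```text
clock: 6.5
eef_pos: [614.1, -215.0, -1.0]
eef_rot: [-2.22, -2.22, 0.001]
force: [-0.4, -0.0, -0.3]
width: 65.2
finger_force: 0.0
```

>>> {"fn": "servo_tool", "kwargs": {
  "rows": [
    [[0,0,0],[0,0,0]],
    [[0,0,0],[0,0,0]],
    [[0,0,0],[0,0,0]],
    [[0,0,0],[0,0,0]]
  ],
  "fingers": 200,
  "grip_force": 30
}}

```text
clock: 7.0
eef_pos: [614.7, -215.4, 0.2]
eef_rot: [-2.222, -2.221, 0.0]
force: [-0.8, 0.4, -1.6]
width: 52.1
finger_force: 31.7
```

>>> {"fn": "servo_tool", "kwargs": {
  "rows": [
    [[0,0,-0.05],[0,0,0]],
    [[0,0,-0.1],[0,0,0]],
    [[0,0,-0.16],[0,0,0]],
    [[0,0,-0.21],[0,0,0]],
    [[0,0,-0.21],[0,0,0]],
    [[0,0,-0.21],[0,0,0]]
  ]
}}

```text
clock: 7.75
eef_pos: [614.4, -214.8, 209.3]
eef_rot: [-2.22, -2.221, 0.0]
force: [-0.4, 0.6, -2.7]
width: 52.5
finger_force: 32.9
```

```bash
cat >> h.py <<'E'
def held():
    s=ctrl.get_state();p,d,c=grab("wrist");W=world(c,d);t=s["eef_pos"]
    q=W.reshape(-1,3);P=p.reshape(-1,3).astype(int)
    m=(np.hypot(q[:,0]-t[0],q[:,1]-t[1])<40)&(abs(q[:,2]-t[2]-12)<14)&(P.min(1)>95)
    z=np.median(q[m,2])
    m&=abs(q[:,2]-z)<2.5
    A=np.c_[q[m,:2]-t[:2],np.ones(m.sum())];pl=np.linalg.lstsq(A,q[m,2],rcond=None)[0]
    print("t",np.round(t,1),"w",s["width"],"F",np.round(s["force"],2),"ring rel",ringfit(W,[t[0],t[1]+2],z,34)[0]-t[:2],"topz rel",z-t[2],"tilt",pl[:2],m.sum())
    return p,W
E
python3 - <<'E'
from h import *
p,W=held();cv2.imwrite("pics/w4.png",p)
E
```

```text
t [ 614.4 -214.8  209.3] w 52.49809153780204 F [-0.4   0.61 -2.7 ] ring rel [-0.41444851  2.80620865] topz rel 12.403482444644396 tilt [0.00213993 0.00025592] 6329
```

>>> {"fn": "servo_tool", "kwargs": {
  "rows": [
    [[0.06,-0.007,0],[0,0,0]],
    [[0.12,-0.014,0],[0,0,0]],
    [[0.18,-0.021,0],[0,0,0]],
    [[0.23,-0.027,0],[0,0,0]],
    [[0.26,-0.031,0],[0,0,0]],
    [[0.268,-0.031,0],[0,0,0]],
    [[0.268,-0.031,0.01],[0,0,0]],
    [[0.268,-0.031,0.02],[0,0,0]]
  ]
}}

```text
clock: 8.8
eef_pos: [583.6, 50.4, 189.1]
eef_rot: [2.224, 2.218, -0.002]
force: [1.1, 0.8, -2.2]
width: 52.0
finger_force: 32.9
```

```bash
python3 - <<'E'
from h import *
p,W=held();cv2.imwrite("pics/w5.png",cv2.resize(p[170:370,160:400],None,fx=2.5,fy=2.5));np.savez("w5.npz",p=p,W=W)
for pz in(103.8,105):print(spindle(W,pz,[584,54],16,25,66))
E
```

```text
t [583.6  50.4 189.1] w 52.03898185728554 F [ 1.08  0.75 -2.25] ring rel [-0.24225916  2.80066005] topz rel 12.398744827874339 tilt [ 0.0021583  -0.00259303] 6402
(array([583.664    ,  54.3313574]), np.float64(0.1988039358016415), 199)
(array([583.67052746,  54.32802091]), np.float64(0.1969714343556716), 184)
```

View pics/w5.png

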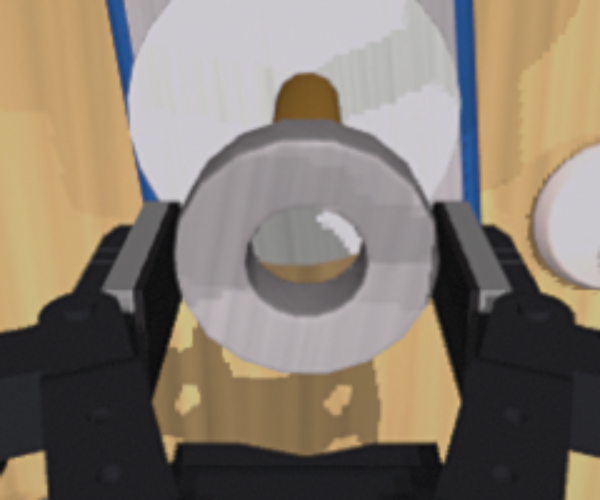

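The ring sits level in the grip, centred at about (306,245) in the crop, with the spindle just ahead of it. The fit puts the ring within about 1 mm of the spindle axis in plan, so I'll lower it.

>>> {"fn": "servo_tool", "kwargs": {
  "rows": [
    [[-0.001,0,0.01],[0,0,0]],
    [[-0.001,0,0.02],[0,0,0]],
    [[-0.001,0,0.026],[0,0,0]],
    [[-0.001,0,0.026],[0,0,0]]
  ]
}}

```text
clock: 9.35
eef_pos: [583.6, 51.6, 163.8]
eef_rot: [-2.221, -2.221, 0.001]
force: [0.1, 0.1, -1.4]
width: 52.1
finger_force: 32.9
```

```bash
python3 - <<'E'
from h import *
p,W=held()
E
```

```text
t [583.6  51.6 163.8] w 52.1147448223746 F [ 0.11  0.07 -1.44] ring rel [-0.37964289  2.72393274] topz rel 12.395748478962219 tilt [ 0.00133532 -0.0010676 ] 6433
```

>>> {"fn": "servo_tool", "kwargs": {
  "rows": [
    [[0,0.0005,0.003],[0,0,0]],
    [[0,0.0005,0.006],[0,0,0]],
    [[0,0.0005,0.009],[0,0,0]],
    [[0,0.0005,0.009],[0,0,0]]
  ]
}}

```text
clock: 9.9
eef_pos: [584.2, 51.6, 155.0]
eef_rot: [-2.221, -2.221, 0.001]
force: [-0.5, -0.3, -1.9]
width: 52.3
finger_force: 32.9
```

>>> {"fn": "servo_tool", "kwargs": {
  "rows": [
    [[0,0,0.002],[0,0,0]],
    [[0,0,0.004],[0,0,0]],
    [[0,0,0.006],[0,0,0]],
    [[0,0,0.006],[0,0,0]]
  ]
}}

```text
clock: 10.4
eef_pos: [584.2, 51.7, 149.1]
eef_rot: [-2.221, -2.221, 0.0]
force: [-0.6, 0.5, -2.2]
width: 52.3
finger_force: 32.9
```

>>> {"fn": "servo_tool", "kwargs": {
  "rows": [
    [[0,0,0.004],[0,0,0]],
    [[0,0,0.008],[0,0,0]],
    [[0,0,0.012],[0,0,0]],
    [[0,0,0.014],[0,0,0]]
  ]
}}

```text
clock: 10.9
eef_pos: [584.2, 51.8, 134.9]
eef_rot: [-2.221, -2.221, 0.0]
force: [-0.9, 2.1, -1.0]
width: 52.4
finger_force: 33.0
```

>>> {"fn": "servo_tool", "kwargs": {
  "rows": [
    [[0,0,0.004],[0,0,0]],
    [[0,0,0.008],[0,0,0]],
    [[0,0,0.012],[0,0,0]],
    [[0,0,0.016],[0,0,0]],
    [[0,0,0.02],[0,0,0]],
    [[0,0,0.022],[0,0,0]]
  ]
}}

```text
clock: 11.65
eef_pos: [584.3, 51.7, 113.0]
eef_rot: [-2.221, -2.221, 0.0]
force: [-1.8, 1.4, -0.3]
width: 52.3
finger_force: 33.1
```

>>> {"fn": "servo_tool", "kwargs": {
  "rows": [
    [[0.0004,-0.0004,0.003],[0,0,0]],
    [[0.0004,-0.0004,0.006],[0,0,0]],
    [[0.0004,-0.0004,0.009],[0,0,0]],
    [[0.0004,-0.0004,0.012],[0,0,0]],
    [[0.0004,-0.0004,0.015],[0,0,0]],
    [[0.0004,-0.0004,0.017],[0,0,0]],
    [[0.0004,-0.0004,0.017],[0,0,0]]
  ]
}}

```text
clock: 12.52
eef_pos: [584.1, 51.8, 96.3]
eef_rot: [2.222, 2.221, -0.0]
force: [-0.1, 0.6, 0.0]
width: 52.6
finger_force: 33.0
```

>>> {"fn": "servo_tool", "kwargs": {
  "rows": [
    [[0,0,0],[0,0,0]],
    [[0,0,0],[0,0,0]],
    [[0,0,0],[0,0,0]]
  ],
  "fingers": 40
}}

```text
clock: 12.9
eef_pos: [584.1, 51.9, 96.4]
eef_rot: [2.222, 2.221, 0.0]
force: [0.1, 0.3, 1.0]
width: 72.4
finger_force: 0.0
```

>>> {"fn": "servo_tool", "kwargs": {
  "rows": [
    [[0,0,-0.03],[0,0,0]],
    [[0,0,-0.08],[0,0,0]],
    [[0,0,-0.14],[0,0,0]],
    [[0,0,-0.19],[0,0,0]],
    [[0,0,-0.19],[0,0,0]],
    [[0,0,-0.19],[0,0,0]]
  ],
  "fingers": 0
}}

```text
clock: 13.65
eef_pos: [583.5, 52.1, 285.7]
eef_rot: [-2.221, -2.221, 0.001]
force: [0.7, 0.5, -1.2]
width: 85.3
finger_force: 0.0
```

```bash
cat >> h.py <<'E'
def scale(nm):
    p,d,c=grab("wrist");W=world(c,d);np.savez(nm+".npz",p=p,d=d,W=W)
    q=W.reshape(-1,3);P=p.reshape(-1,3).astype(int);b,g,r=P.T
    near=np.hypot(q[:,0]-580,q[:,1]-48)<115
    for n,mm in(("green",(g>r+40)&(g>b+30)),("red",(r>g+60)&(r>b+60))):
        t=q[near&mm&(q[:,2]>40)];print(n,len(t),np.round(np.percentile(t,[0,10,50,90,100],axis=0),1).tolist() if len(t) else "")
    rr=np.hypot(q[:,0]-580,q[:,1]-49);m=(rr>36)&(rr<53)&(P.min(1)>100)&(q[:,2]>60);print("pan z",np.median(q[m,2]))
    m=(np.hypot(q[:,0]-584,q[:,1]-54)<24)&(np.hypot(q[:,0]-584,q[:,1]-54)>15)&(q[:,2]>60);zt=np.median(q[m,2]);print("ring top",zt,ringfit(W,[584,54],zt,34))
E
python3 - <<'E'
from h import *
print(ctrl.get_state()["eef_pos"]);scale("s1")
E
```

```text
[583.49324224  52.10781921 285.69380817]
green 59 [[562.0, 138.7, 72.5], [564.3, 139.8, 73.2], [574.8, 141.9, 74.4], [577.0, 150.6, 75.4], [578.1, 152.9, 98.3]]
red 221 [[564.9, 101.6, 42.8], [568.4, 106.0, 92.2], [571.7, 119.1, 93.6], [575.0, 131.8, 94.6], [577.1, 136.0, 95.6]]
pan z 94.17041970057227
ring top 371.33510595405835 (array([584.1,  54.1]), 4738, np.float64(371.4), array([584.3,  65.3]))
```

>>> {"fn": "servo_tool", "kwargs": {
  "rows": [
    [[-0.055,-0.027,0],[0,0,0]],
    [[-0.11,-0.054,0.02],[0,0,0]],
    [[-0.16,-0.08,0.05],[0,0,0]],
    [[-0.21,-0.103,0.08],[0,0,0]],
    [[-0.25,-0.123,0.12],[0,0,0]],
    [[-0.298,-0.147,0.16],[0,0,0]],
    [[-0.298,-0.147,0.176],[0,0,0]],
    [[-0.298,-0.147,0.176],[0,0,0]]
  ]
}}

```text
clock: 14.7
eef_pos: [434.4, -245.7, 108.1]
eef_rot: [-2.22, -2.216, 0.004]
force: [0.9, 1.0, -0.2]
width: 85.4
finger_force: 0.0
```

```bash
python3 - <<'E'
from h import *
print(ctrl.get_state()["eef_pos"])
p,d,c=grab("wrist");W=world(c,d)
print(ringfit(W,[437,-246],13))
E
```

```text
[ 434.43876147 -245.66548066  108.10167834]
(array([ 436.6, -245.6]), 2366, np.float64(12.7), array([ 436.8, -243.9]))
```

>>> {"fn": "servo_tool", "kwargs": {
  "rows": [
    [[0.0015,0,0.05],[0,0,0]],
    [[0.0015,0,0.095],[0,0,0]],
    [[0.0015,0,0.11],[0,0,0]],
    [[0.0015,0,0.11],[0,0,0]]
  ]
}}

```text
clock: 15.25
eef_pos: [437.3, -244.1, 0.6]
eef_rot: [-2.22, -2.222, -0.0]
force: [0.1, -0.3, 1.1]
width: 85.3
finger_force: 0.0
```

>>> {"fn": "servo_tool", "kwargs": {
  "rows": [
    [[0,0,0],[0,0,0]],
    [[0,0,0],[0,0,0]],
    [[0,0,0],[0,0,0]],
    [[0,0,0],[0,0,0]],
    [[0,0,0],[0,0,0]]
  ],
  "fingers": 200
}}

```text
clock: 15.88
eef_pos: [437.9, -244.8, 2.0]
eef_rot: [2.221, 2.219, 0.002]
force: [-1.8, 2.5, 10.0]
width: 51.6
finger_force: 29.6
```

>>> {"fn": "servo_tool", "kwargs": {
  "rows": [
    [[0,0,-0.03],[0,0,0]],
    [[0,0,-0.08],[0,0,0]],
    [[0,0,-0.14],[0,0,0]],
    [[0,0,-0.2],[0,0,0]],
    [[0,0,-0.2],[0,0,0]],
    [[0,0,-0.2],[0,0,0]]
  ]
}}

```text
clock: 16.62
eef_pos: [436.5, -243.8, 200.2]
eef_rot: [-2.221, -2.221, -0.001]
force: [-0.7, 0.3, -1.7]
width: 51.3
finger_force: 33.9
```

```bash
python3 - <<'E'
from h import *
held()
E
```

```text
t [ 436.5 -243.8  200.2] w 51.284762162833026 F [-0.66  0.33 -1.66] ring rel [-0.315705    0.78183498] topz rel 10.486059796755882 tilt [-0.00277845  0.00128883] 6137
```

>>> {"fn": "servo_tool", "kwargs": {
  "rows": [
    [[0.054,0.027,0],[0,0,0]],
    [[0.108,0.053,0],[0,0,0]],
    [[0.162,0.08,0],[0,0,0]],
    [[0.216,0.106,0],[0,0,0]],
    [[0.26,0.128,0],[0,0,0]],
    [[0.29,0.143,0],[0,0,0]],
    [[0.298,0.147,0.015],[0,0,0]],
    [[0.298,0.147,0.03],[0,0,0]]
  ]
}}

```text
clock: 17.68
eef_pos: [582.7, 52.9, 167.9]
eef_rot: [-2.221, -2.22, 0.005]
force: [-0.0, -0.5, -2.6]
width: 51.8
finger_force: 33.9
```

>>> {"fn": "servo_tool", "kwargs": {
  "rows": [
    [[0,0,0.008],[0,0,0]],
    [[0,0,0.013],[0,0,0]],
    [[0,0,0.013],[0,0,0]]
  ]
}}

```text
clock: 18.05
eef_pos: [583.7, 52.7, 157.2]
eef_rot: [-2.223, -2.22, 0.001]
force: [0.2, -0.0, -1.7]
width: 51.1
finger_force: 33.9
```

```bash
python3 - <<'E'
from h import *
held()
E
```

```text
t [583.7  52.7 157.2] w 51.06410065412763 F [ 0.17 -0.03 -1.74] ring rel [-0.42145131  0.78087389] topz rel 10.420564403328058 tilt [-0.00344211 -0.00068542] 6189
```

>>> {"fn": "servo_tool", "kwargs": {
  "rows": [
    [[0.0008,0.0004,0.002],[0,0,0]],
    [[0.0008,0.0004,0.005],[0,0,0]],
    [[0.0008,0.0004,0.008],[0,0,0]],
    [[0.0008,0.0004,0.011],[0,0,0]],
    [[0.0008,0.0004,0.011],[0,0,0]]
  ]
}}

```text
clock: 18.73
eef_pos: [584.2, 54.3, 146.0]
eef_rot: [-2.221, -2.221, 0.001]
force: [-0.0, 0.2, -2.1]
width: 51.5
finger_force: 33.9
```

>>> {"fn": "servo_tool", "kwargs": {
  "rows": [
    [[0,0,0.002],[0,0,0]],
    [[0,0,0.005],[0,0,0]],
    [[0,0,0.008],[0,0,0]],
    [[0,0,0.008],[0,0,0]]
  ]
}}

```text
clock: 19.23
eef_pos: [584.1, 54.3, 138.0]
eef_rot: [-2.221, -2.221, 0.001]
force: [-0.3, -0.4, -1.3]
width: 51.6
finger_force: 33.9
```

>>> {"fn": "servo_tool", "kwargs": {
  "rows": [
    [[-0.0006,0,0.003],[0,0,0]],
    [[-0.0006,0,0.007],[0,0,0]],
    [[-0.0006,0,0.011],[0,0,0]],
    [[-0.0006,0,0.015],[0,0,0]],
    [[-0.0006,0,0.019],[0,0,0]],
    [[-0.0006,0,0.023],[0,0,0]],
    [[-0.0006,0,0.025],[0,0,0]]
  ]
}}

```text
clock: 20.1
eef_pos: [584.3, 53.9, 113.0]
eef_rot: [-2.221, -2.221, 0.0]
force: [-0.7, 0.7, 0.2]
width: 51.7
finger_force: 34.1
```

>>> {"fn": "servo_tool", "kwargs": {
  "rows": [
    [[0,0,0.003],[0,0,0]],
    [[0,0,0.006],[0,0,0]],
    [[0,0,0.009],[0,0,0]],
    [[0,0,0.011],[0,0,0]],
    [[0,0,0.011],[0,0,0]]
  ]
}}

```text
clock: 20.72
eef_pos: [584.3, 53.9, 102.2]
eef_rot: [-2.221, -2.221, 0.0]
force: [-0.5, 3.3, 0.4]
width: 51.4
finger_force: 34.1
```

>>> {"fn": "servo_tool", "kwargs": {
  "rows": [
    [[0,0,0],[0,0,0]],
    [[0,0,0],[0,0,0]],
    [[0,0,0],[0,0,0]],
    [[0,0,0],[0,0,0]]
  ],
  "fingers": 40
}}

```text
clock: 21.22
eef_pos: [584.5, 53.5, 102.4]
eef_rot: [2.222, 2.221, 0.0]
force: [-0.2, 0.2, -0.0]
width: 71.9
finger_force: 0.0
```

>>> {"fn": "servo_tool", "kwargs": {
  "rows": [
    [[0,0,-0.03],[0,0,0]],
    [[0,0,-0.08],[0,0,0]],
    [[0,0,-0.14],[0,0,0]],
    [[0,0,-0.184],[0,0,0]],
    [[0,0,-0.184],[0,0,0]],
    [[0,0,-0.184],[0,0,0]]
  ],
  "fingers": 0
}}

```text
clock: 21.98
eef_pos: [583.8, 53.8, 285.6]
eef_rot: [-2.221, -2.221, 0.001]
force: [-0.3, -0.4, -1.0]
width: 85.3
finger_force: 0.0
```

```bash
python3 - <<'E'
from h import *
print(ctrl.get_state()["eef_pos"]);scale("s2")
p=np.load("s2.npz")["p"];W=np.load("s2.npz")["W"]
cv2.imwrite("pics/s2.png",cv2.resize(p[60:260,190:390],None,fx=2.9,fy=2.9,interpolation=cv2.INTER_CUBIC))
q=W.reshape(-1,3);m=(np.hypot(q[:,0]-583.7,q[:,1]-54)<25)&(np.hypot(q[:,0]-583.7,q[:,1]-54)>14)&(q[:,2]>60)&(q[:,2]<125);print(np.percentile(q[m,2],[5,25,50,75,95]))
print(ringfit(W,[584,54],np.median(q[m,2]),34),"ringC",ringfit(W,[627,226],12.7))
E
```

```text
[583.83506959  53.78686348 285.55032282]
green 57 [[561.1, 139.3, 72.0], [564.1, 139.3, 73.2], [575.0, 141.5, 74.0], [577.3, 150.3, 75.2], [577.3, 152.5, 90.9]]
red 202 [[565.3, 102.1, 43.0], [568.3, 107.0, 82.3], [571.7, 119.9, 83.6], [575.0, 132.5, 84.6], [577.2, 135.8, 85.9]]
pan z 84.2234223733575
ring top 366.88850630396746 (array([584.3,  55.5]), 3983, np.float64(367.2), array([584.3,  66.4]))
[111.00123405 111.73717433 112.1927452  112.67067447 113.38865416]
(array([584. ,  52.8]), 1396, np.float64(112.1), array([584.1,  56.1])) ringC (array([625.2, 227.8]), 1222, np.float64(12.6), array([625.6, 228.4]))
```

View pics/s2.png

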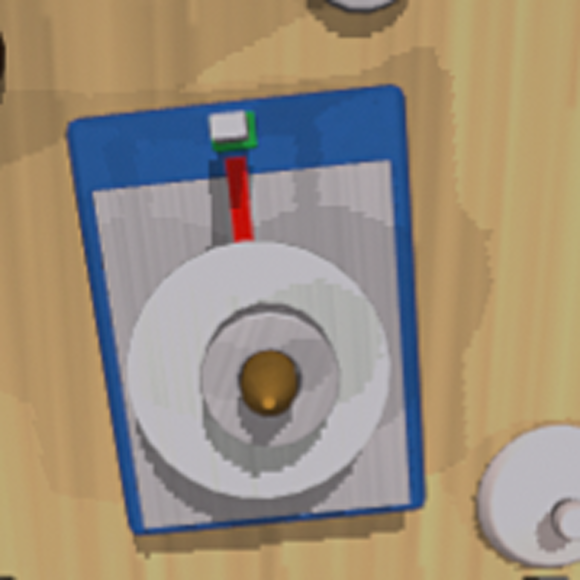

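Two rings lie flat round the spindle at (270,385) in the crop. The pointer tip at (237,160) is still about 9–13 mm above the band centre at (232,130), so a third ring is needed.

>>> {"fn": "servo_tool", "kwargs": {
  "rows": [
    [[0.06,0.014,0],[0,0,0]],
    [[0.118,0.028,0],[0,0,0]],
    [[0.165,0.04,0.03],[0,0,0]],
    [[0.174,0.0415,0.09],[0,0,0]],
    [[0.174,0.0415,0.15],[0,0,0]],
    [[0.174,0.0415,0.176],[0,0,0]],
    [[0.174,0.0415,0.176],[0,0,0]]
  ],
  "fingers": 30
}}

```text
clock: 22.9
eef_pos: [623.1, 226.7, 106.4]
eef_rot: [-2.22, -2.219, 0.011]
force: [-0.1, -0.4, 1.1]
width: 75.1
finger_force: 0.0
```

```bash
python3 - <<'E'
from h import *
print(ctrl.get_state()["eef_pos"])
p,d,c=grab("wrist");W=world(c,d)
print(ringfit(W,[626,227],13))
E
```

```text
[623.13221529 226.67442258 106.38362369]
(array([625.6, 228.3]), 2398, np.float64(12.7), array([625.4, 229.9]))
```

>>> {"fn": "servo_tool", "kwargs": {
  "rows": [
    [[0.002,-0.0005,0.05],[0,0,0]],
    [[0.002,-0.0005,0.095],[0,0,0]],
    [[0.002,-0.0005,0.11],[0,0,0]],
    [[0.002,-0.0005,0.11],[0,0,0]]
  ]
}}

```text
clock: 23.45
eef_pos: [626.0, 229.6, 1.0]
eef_rot: [2.222, 2.221, 0.001]
force: [0.8, -0.1, 0.8]
width: 75.4
finger_force: 0.0
```

>>> {"fn": "servo_tool", "kwargs": {
  "rows": [
    [[0,0,0],[0,0,0]],
    [[0,0,0],[0,0,0]],
    [[0,0,0],[0,0,0]],
    [[0,0,0],[0,0,0]],
    [[0,0,0],[0,0,0]]
  ],
  "fingers": 200
}}

```text
clock: 24.08
eef_pos: [627.0, 230.2, 3.1]
eef_rot: [2.221, 2.221, 0.005]
force: [-2.3, -0.9, 7.4]
width: 52.4
finger_force: 30.1
```

>>> {"fn": "servo_tool", "kwargs": {
  "rows": [
    [[0,0,-0.03],[0,0,0]],
    [[0,0,-0.08],[0,0,0]],
    [[0,0,-0.14],[0,0,0]],
    [[0,0,-0.2],[0,0,0]],
    [[0,0,-0.2],[0,0,0]],
    [[0,0,-0.2],[0,0,0]]
  ]
}}

```text
clock: 24.82
eef_pos: [624.9, 229.8, 200.6]
eef_rot: [-2.221, -2.221, -0.001]
force: [0.9, 0.2, -3.1]
width: 52.8
finger_force: 32.2
```

```bash
python3 - <<'E'
from h import *
held()
E
```

```text
t [624.9 229.8 200.6] w 52.81551767235491 F [ 0.95  0.16 -3.05] ring rel [-0.43981385 -0.41080224] topz rel 9.268540235601733 tilt [-0.0036908 -0.0020213] 6116
```

>>> {"fn": "servo_tool", "kwargs": {
  "rows": [
    [[-0.055,-0.013,0],[0,0,0]],
    [[-0.11,-0.026,0],[0,0,0]],
    [[-0.155,-0.037,0],[0,0,0]],
    [[-0.175,-0.0414,0.01],[0,0,0]],
    [[-0.175,-0.0414,0.03],[0,0,0]],
    [[-0.175,-0.0414,0.047],[0,0,0]],
    [[-0.175,-0.0414,0.052],[0,0,0]],
    [[-0.175,-0.0414,0.052],[0,0,0]]
  ]
}}

```text
clock: 25.88
eef_pos: [583.8, 55.0, 147.8]
eef_rot: [-2.221, -2.222, 0.002]
force: [0.7, 0.3, -1.9]
width: 52.1
finger_force: 32.3
```

```bash
python3 - <<'E'
from h import *
held()
E
```

```text
t [583.8  55.  147.8] w 52.14679610984413 F [ 0.74  0.31 -1.89] ring rel [-0.35304801 -0.42938009] topz rel 9.317036344924588 tilt [-0.00350676 -0.00186761] 6101
```

>>> {"fn": "servo_tool", "kwargs": {
  "rows": [
    [[-0.0002,0.0003,0.002],[0,0,0]],
    [[-0.0002,0.0003,0.005],[0,0,0]],
    [[-0.0002,0.0003,0.008],[0,0,0]],
    [[-0.0002,0.0003,0.011],[0,0,0]],
    [[-0.0002,0.0003,0.011],[0,0,0]]
  ]
}}

```text
clock: 26.55
eef_pos: [584.1, 54.5, 137.0]
eef_rot: [-2.222, -2.221, 0.001]
force: [-0.6, -0.9, -2.2]
width: 52.6
finger_force: 32.3
```

>>> {"fn": "servo_tool", "kwargs": {
  "rows": [
    [[0,0,0.002],[0,0,0]],
    [[0,0,0.005],[0,0,0]],
    [[0,0,0.008],[0,0,0]],
    [[0,0,0.011],[0,0,0]],
    [[0,0,0.011],[0,0,0]]
  ]
}}

```text
clock: 27.18
eef_pos: [584.2, 54.8, 126.1]
eef_rot: [-2.221, -2.221, 0.0]
force: [-0.2, 0.1, -1.2]
width: 52.6
finger_force: 32.3
```

>>> {"fn": "servo_tool", "kwargs": {
  "rows": [
    [[0,0,0.003],[0,0,0]],
    [[0,0,0.006],[0,0,0]],
    [[0,0,0.009],[0,0,0]],
    [[0,0,0.012],[0,0,0]],
    [[0,0,0.015],[0,0,0]],
    [[0,0,0.018],[0,0,0]],
    [[0,0,0.019],[0,0,0]],
    [[0,0,0.019],[0,0,0]]
  ]
}}

```text
clock: 28.18
eef_pos: [584.3, 54.9, 107.3]
eef_rot: [-2.221, -2.221, -0.0]
force: [-0.9, 4.3, 1.6]
width: 52.4
finger_force: 32.5
```

>>> {"fn": "servo_tool", "kwargs": {
  "rows": [
    [[0,0,0],[0,0,0]],
    [[0,0,0],[0,0,0]],
    [[0,0,0],[0,0,0]],
    [[0,0,0],[0,0,0]]
  ],
  "fingers": 40
}}

```text
clock: 28.68
eef_pos: [584.3, 54.2, 107.3]
eef_rot: [2.222, 2.221, -0.0]
force: [-0.9, 0.4, 0.7]
width: 72.0
finger_force: 0.0
```

>>> {"fn": "servo_tool", "kwargs": {
  "rows": [
    [[0,0,-0.03],[0,0,0]],
    [[0,0,-0.08],[0,0,0]],
    [[0,0,-0.14],[0,0,0]],
    [[0,0,-0.18],[0,0,0]],
    [[0,0,-0.18],[0,0,0]],
    [[0,0,-0.18],[0,0,0]]
  ],
  "fingers": 0
}}

```text
clock: 29.42
eef_pos: [583.8, 54.5, 286.6]
eef_rot: [-2.221, -2.221, 0.001]
force: [0.3, 0.6, -0.8]
width: 85.6
finger_force: 0.0
```

```bash
python3 - <<'E'
from h import *
print(ctrl.get_state()["eef_pos"]);scale("s3")
p=np.load("s3.npz")["p"];W=np.load("s3.npz")["W"]
q=W.reshape(-1,3);m=(np.hypot(q[:,0]-583.7,q[:,1]-54)<25)&(np.hypot(q[:,0]-583.7,q[:,1]-54)>14)&(q[:,2]>60)&(q[:,2]<125);print(np.percentile(q[m,2],[5,25,50,75,95]))
p2,d,c=grab("scene")
a=cv2.resize(p[60:210,200:350],None,fx=2.6,fy=2.6,interpolation=cv2.INTER_CUBIC);b=cv2.resize(p2[205:285,255:350],(463,390),interpolation=cv2.INTER_CUBIC)
W2=world(c,d);P=p2.reshape(-1,3).astype(int);B,G,R=P.T;q=W2.reshape(-1,3);t=q[(G>R+30)&(G>B+20)&(abs(q[:,1]-140)<25)&(abs(q[:,0]-577)<20)];print(np.round(t,1).tolist())
t=q[(R>G+60)&(R>B+60)&(abs(q[:,1]-120)<25)&(abs(q[:,0]-577)<20)];print(np.round(np.percentile(t,[5,50,95],axis=0),1))
cv2.imwrite("pics/s3.png",np.hstack([a[:, :337],b]))
E
```

```text
[583.75056824  54.52722456 286.5894555 ]
green 60 [[562.1, 139.0, 72.4], [564.3, 140.1, 73.1], [574.9, 141.2, 74.3], [577.2, 150.1, 75.2], [578.3, 152.2, 90.4]]
red 182 [[566.3, 101.5, 42.9], [568.8, 107.1, 72.0], [572.2, 119.8, 73.1], [574.7, 132.3, 74.2], [577.0, 135.6, 75.1]]
pan z 73.83173041417098
ring top 367.4836883901145 (array([584.3,  56.1]), 3828, np.float64(367.8), array([584.2,  67.1]))
[114.60245888 115.27722753 115.79374141 116.31675995 117.01460043]
[[575.5, 139.5, 75.7], [577.0, 146.5, 79.9], [576.7, 139.9, 73.2], [576.7, 142.3, 73.9], [579.1, 144.5, 78.1], [577.5, 147.0, 76.5], [576.4, 140.5, 68.4], [580.1, 142.6, 74.6], [580.5, 145.0, 75.9], [578.0, 147.5, 73.1], [579.8, 140.8, 69.2], [580.1, 143.1, 70.4], [579.9, 145.5, 70.8]]
[[570.7 103.1  72. ]
 [574.7 113.7  74.1]
 [579.3 124.7  76.9]]
```

View pics/s3.png

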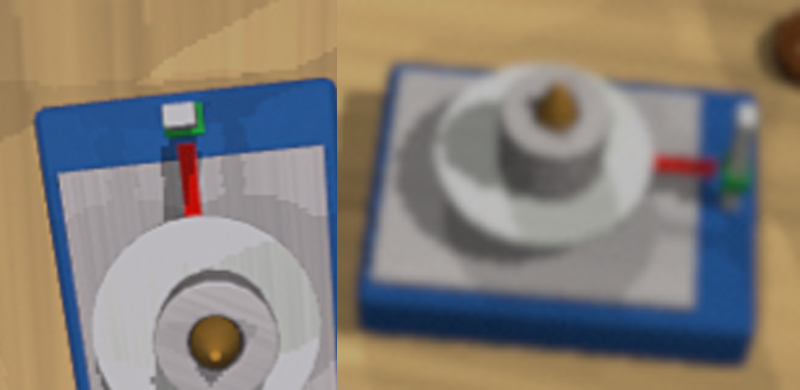

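The left panel shows three rings level round the spindle at (215,342). In the right panel the pointer tip at (715,167) reaches the green clip at (735,178), so the pointer lies within the band (about 72.5 mm against 69–75 mm).

```bash
python3 -c "
from rig import ctrl
print(ctrl.close_job())"
```

```text
the job is handed in; nothing more can be done
None
```

I threaded three rings flat round the spindle and released each one; by camera estimate the pointer rests within the green band, the fourth ring is still on the table, and I handed the job in at about 29.5 s (the interface returned no verdict).

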